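# Fetch the valve adaptor from behind the cup and the patch tin

### The job

The chrome valve adaptor on the shelf is boxed in by the steel cup and the yellow patch tin: first stand both of these on the black side mat without disturbing the adaptor, then fetch the adaptor and stand it on the white spot of the blue job tray. Only then put the cup back centred on its red round mark and the tin back centred and square on its white square mark. Keep all three upright, leave the grease jar, oil bottle and wrench alone, and let go of everything.

Things in the scene. Friction and masses are not known exactly. Their poses are not given: they have to be found in the camera images.
- cup_centre (a point): Round open stainless steel cup, 60 mm across (56 mm at its foot), 62 mm high, wall 3 mm, about 120 g. The point is its centre, half-way up (31 mm over its underside); z is its axis, up when upright. Starts upright on its red mark; there its sides square to the line to the adaptor are free for fingers (about 30 mm), the side facing the adaptor is not.
- tin_centre (a point): Square yellow plastic patch tin, black seam, black square on the lid, 54 x 54 mm, 32 mm high, shut, about 90 g. The point is its centre, half-way up (16 mm over its underside); x and y square to its sides, z up. Starts upright on its white mark; there its sides square to the line to the adaptor are free for fingers (about 30 mm), the side facing the adaptor is not.
- adaptor_centre (a point): Chrome valve adaptor, upright on the shelf, 48 mm high, about 130 g: hexagonal foot 31 mm over corners, 9 mm high; round body 26 mm across up to 36 mm; spout 19 mm across. Point on its axis, half-way up (24 mm over its underside); z up. At the start cup and tin stand on two sides of it, at right angles, centres about 54 mm from its axis (gaps about 8 to 12 mm); its other sides are free.
- cup_mark: Flat red disc, 72 mm across, painted on the shelf: the cup's own place. Origin at its centre on the shelf's upper face, 40 mm above the bench; x and y square to the shelf's edges. The shelf is a fixed dark timber board 200 x 260 mm with a rail 12 mm high along its far long edge. Which of the two places is the cup's and which the tin's varies.
- tin_mark: Flat white painted square, 66 x 66 mm, on the shelf: the tin's own place. Origin at its centre on the shelf's upper face (40 mm above the bench); x and y along its sides (also the shelf's edges). It does not move in a run.
- side_mat: Fixed black rubber mat on the bench, 210 mm (its x) by 120 mm (its y), 4 mm thick: the side area where cup and tin are parked, anywhere on it, side by side. Origin at the centre of its underside, on the bench.
- job_tray: Fixed shallow blue tray on the bench, 130 x 130 mm, floor 4 mm thick, rim 10 mm high, with a white spot 44 mm across in its middle. Origin at the centre of its underside, on the bench, 4 mm below the white spot.
- grease_jar: Bystander: white jar with a green cap, 56 mm across, 60 mm high, loose on the bench. Origin at the centre of its underside.
- oil_bottle: Bystander: black bottle with a red cap, 48 mm across, 120 mm high, loose on the bench. Origin at the centre of its underside.
- wrench: Bystander: steel wrench, 160 mm long, lying on the bench beyond the shelf. Origin near its middle, its length along its x axis.
Mind the look-alikes: they are no part of the job. Of the things like the part that bears tin_centre, leave any that is purple or turquoise; of the rest the smaller one is meant.

How it is judged (in metres and radians):
On the way, in this order (a step that is already met when the one before it is completed fails the run):
1. cup and tin both stand upright on the side mat, let go, while the adaptor is still in its place (within 20 mm) (linear speed of each of cup, tin below 0.03 m/s and angle between each of cup_centre, tin_centre's own z axis and vertical below 0.15 rad and contact force between the fingers and cup below 0.2 N and x of cup_centre in the frame of side_mat between -0.105 and 0.105 m and y of cup_centre in the frame of side_mat between -0.06 and 0.06 m and z of cup_centre in the frame of side_mat between 0.029 and 0.041 m and contact force between the fingers and tin below 0.2 N and x of tin_centre in the frame of side_mat between -0.105 and 0.105 m and y of tin_centre in the frame of side_mat between -0.06 and 0.06 m and z of tin_centre in the frame of side_mat between 0.014 and 0.026 m and distance of adaptor_centre from where it was at the start of the episode below 0.02 m), for 0.2 s.
2. the adaptor stands upright, let go, on the white spot of the job tray (within 15 mm), with cup and tin still on the side mat (linear speed of each of cup, tin, adaptor below 0.03 m/s and angle between each of cup_centre, tin_centre, adaptor_centre's own z axis and vertical below 0.15 rad and contact force between the fingers and cup below 0.2 N and x of cup_centre in the frame of side_mat between -0.105 and 0.105 m and y of cup_centre in the frame of side_mat between -0.06 and 0.06 m and z of cup_centre in the frame of side_mat between 0.029 and 0.041 m and contact force between the fingers and tin below 0.2 N and x of tin_centre in the frame of side_mat between -0.105 and 0.105 m and y of tin_centre in the frame of side_mat between -0.06 and 0.06 m and z of tin_centre in the frame of side_mat between 0.014 and 0.026 m and contact force between the fingers and adaptor below 0.2 N and horizontal distance between adaptor_centre and job_tray below 0.015 m and z of adaptor_centre in the frame of job_tray between 0.022 and 0.034 m), for 0.2 s.
At the end, for the whole second after the job is handed in: All three upright, at rest, released: the adaptor on the job tray within 15 mm of the white spot's middle; the cup on the shelf within 12 mm of its red mark's centre; the tin likewise on its white mark, its sides within 0.22 rad of the mark's (any quarter turn) (linear speed of each of cup, tin, adaptor below 0.03 m/s and angle between each of cup_centre, tin_centre, adaptor_centre's own z axis and vertical below 0.15 rad and contact force between the fingers and cup below 0.2 N and horizontal distance between cup_centre and cup_mark below 0.012 m and z of cup_centre in the frame of cup_mark between 0.025 and 0.037 m and contact force between the fingers and tin below 0.2 N and horizontal distance between tin_centre and tin_mark below 0.012 m and z of tin_centre in the frame of tin_mark between 0.01 and 0.022 m and (angle between the x axis of tin_centre and the x axis of tin_mark, either way round below 0.22 rad or angle between the x axis of tin_centre and the y axis of tin_mark, either way round below 0.22 rad) and contact force between the fingers and adaptor below 0.2 N and horizontal distance between adaptor_centre and job_tray below 0.015 m and z of adaptor_centre in the frame of job_tray between 0.022 and 0.034 m); the robot touches nothing.
It fails at once if the grease jar, oil bottle or wrench is disturbed (moved more than 20 mm) (distance of any of grease_jar, oil_bottle, wrench from where it was at the start of the episode above 0.02 m).
It fails at once if the cup, tin or adaptor is tipped (more than 0.6 rad from upright) (angle between any of cup_centre, tin_centre, adaptor_centre's own z axis and vertical above 0.6 rad).
It also fails if it takes over 133 s, if anything falls off the work surface, if the arm or the gripper's body presses on something with over 40 N, if the wrist force passes 120 N, or if a joint passes its speed limit or range.

### The arm

A 7-joint arm with a two-finger parallel gripper is mounted at the origin on the work surface. World frame = base frame: x ahead of the robot, y to its left, z up, the work surface at z = 0. Lengths are in mm, angles in rad, forces in N, time in s.
With the tool pointing down it reaches from about 400 to 900 mm from the base axis. Payload 5.5 kg.
Tool frame: the origin (TCP) lies at the very end of the fingers, on their centre line; the grasp point (between the pads) lies 19 mm behind it (arm.pinch_z is the z of the grasp point in the tool frame, in mm); z points along the fingers, y is the line along which they close (so a half turn about z gives the same grasp; the last joint's range is limited). The gripper opens to 92 mm and grips with 3 to 60 N. Pads are 19 mm wide; open, the fingers measure 130 mm over their backs; the gripper's body (75 mm by 190 mm) begins 47 mm behind the grasp point.
Start: joints at [-0.928, 0.501, -0.427, 1.55, 0.221, 1.138, -0.21], TCP at [240.941, 603.695, 226.729] pointing down, gripper open.
Joint ranges: [-2.88, 2.88], [-0.31, 2.03], [-1.54, 1.56], [0.2, 2.42], [-1.41, 4.55], [0.19, 2.02], [-2.57, 2.57]. Speed limits (rad/s): [2.57, 2.57, 3.14, 3.14, 3.14, 3.14, 3.14].

### API

Orientations are given as [roll, pitch, yaw] about the fixed x, y, z axes, in that order (R = Rz(yaw) Ry(pitch) Rx(roll)).
In Python, from station import arm gives the robot as it stands.
- The arm moves only by the tool apply_moves, never from a script. Its argument "plan" is a list of rows, each a list of 5 numbers: the shift along the tool's x, y, z in cm, then the turn about the tool's z in degrees, then the opening, from 0 (shut) to 1 (fully open). A call has exactly 5 rows; each row is the pose to reach, as a shift and turn from the pose commanded when the call began, along the tool's axes at that moment; what a row does not reach only later rows make up. A row lasts 1/8 s, in which the tool goes at most 62.5 mm and 10.7 degrees, less where a joint would pass 70% of its speed; a pose out of reach is approached as far as the arm can. A call with a gripper value outside its range is refused whole. The fingers move at their own pace and stop on an object; the grip force is fixed at half the most. Time passes only in rows, so rows that repeat a pose let the fingers close, or fill a call up. It gives the time, the measured TCP pose, the force, the opening and the grip force at its end, in the units of the state.
- arm.sense(): the state, without advancing time (a new reading comes with each control period).
- arm.snapshot(name): name is "scene" or "top" or "wrist"; returns a dict with "frame" (400x640x3 uint8, red, green, blue), "fx", "fy", "cx", "cy" (pixels), "R" (3x3) and "t" (3): a world point X has camera coordinates R X + t. Camera axes: x right, y down, z forward; pixel columns grow to the right and rows downward; lengths in mm; the calibration is good to about 2 mm. A picture is of the moment at which its call begins. There is no depth.
- arm.sign_off(): hands the job in; it is judged then, once.
The state is a dict: "t": time; "joint_positions": joint angles; "qvel": joint speeds; "joint_efforts": joint torques, N m; "eef_pos": TCP position; "ee_rot": TCP orientation; "contact_force": force on the tool from outside, world axes, zero at the start; "moment": the same for the moment, N m; "grip_width": finger opening in mm; "gripper_force": force on a finger pad.
Only numpy, scipy, OpenCV 4.12 (cv2) and the standard library are available. Lean on these libraries where they do the work, as an engineer would, in place of code of your own. Each camera call takes 0.05 s, during which the arm holds its last target. There are 200 camera calls.

## Working session

There is one attempt and no reset: what is moved stays moved. The work goes in short steps, Python scripts to look and compute and a tool call to move; the robot and the scene stay as the last step left them, time stands still between calls to the robot, and variables do not carry over. Pictures are saved under pics/ and viewed, at most 14 in all, crops included, and the job is handed in when it is done.

Besides the shell and the picture viewer there is one more tool, called in YAML: its name, and indented under it one key for each argument. apply_moves: Moves the arm, as the interface text tells. Its arguments: {"type":"object","properties":{"plan":{"type":"array","items":{"type":"array","items":{"type":"number"}}}},"required":["plan"]}

```bash
mkdir -p pics; ls
cat > h.py <<'E'
import numpy as np, cv2
from station import arm
def snap(n,f=None):
    s=arm.snapshot(n)
    if f: cv2.imwrite('pics/'+f,s['frame'][:,:,::-1])
    return s
def ray(s,u,v,z):
    R=np.array(s['R']);t=np.array(s['t'])
    c=-R.T@t; d=R.T@np.array([(u-s['cx'])/s['fx'],(v-s['cy'])/s['fy'],1])
    return c+d*(z-c[2])/d[2]
def proj(s,X):
    p=np.array(s['R'])@np.array(X,float)+np.array(s['t'])
    return np.array([s['fx']*p[0]/p[2]+s['cx'],s['fy']*p[1]/p[2]+s['cy']])
E
python3 - <<'E'
from h import *
for n in ('scene','top'):
    s=snap(n,n+'0.png'); print(n,s['fx'],-np.array(s['R']).T@s['t'],np.round(s['R'],3).tolist())
st=arm.sense(); print(st['t'],st['eef_pos'],st['ee_rot'],st['grip_width'],st['contact_force'],arm.pinch_z)
E
```

```text
pics
scene 474.9078285636963 [1133.12573685 -255.33998166  814.83137724] [[0.414, 0.91, -0.012], [0.678, -0.317, -0.663], [-0.607, 0.267, -0.748]]
top 442.8943204428549 [ 456.20272297  -20.60328099 1039.54706683] [[-0.021, -0.999, -0.034], [-0.996, 0.024, -0.088], [0.088, 0.032, -0.996]]
0.1 [240.77740137 603.09270925 225.7854797 ] [-3.13986660e+00 -5.21663016e-05  2.76186003e+00] 91.71411214348115 [ 0.37305209  0.35522662 -0.29456097] -18.8
```

View pics/scene0.png

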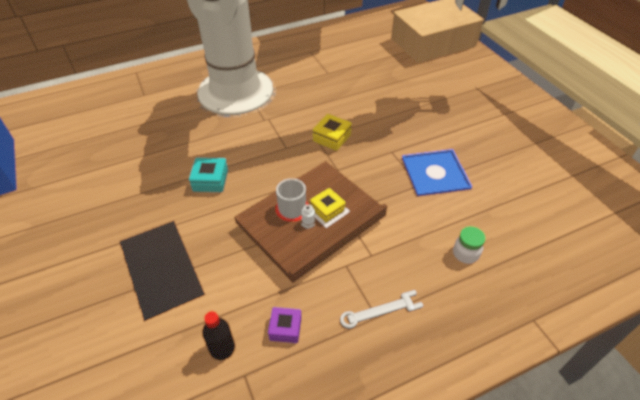

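View pics/top0.png

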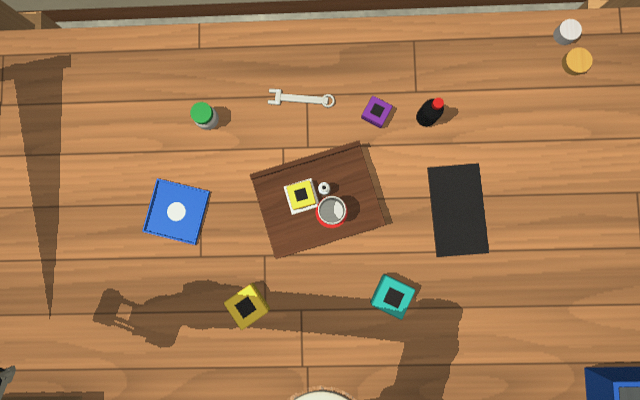

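Scene/top: candidates for the tin in the top view are yellow on the shelf's white mark (300,196), yellow on the bench (246,306), turquoise (394,297) and purple (377,111). By colour and place, the shelf one is meant; I'll check this with sizes and a close crop.

Run:
```python
from h import *
s=snap('top'); im=s['frame']; hsv=cv2.cvtColor(im,cv2.COLOR_RGB2HSV)
def blobs(lo,hi,z,name,roi=(0,0,640,400),mn=40):
    x0,y0,x1,y1=roi
    m=cv2.inRange(hsv,lo,hi); k=np.zeros_like(m);k[y0:y1,x0:x1]=m[y0:y1,x0:x1]
    cs,_=cv2.findContours(k,cv2.RETR_EXTERNAL,cv2.CHAIN_APPROX_NONE)
    for c in cs:
        if cv2.contourArea(c)<mn: continue
        W=np.array([ray(s,u,v,z)[:2] for u,v in c[:,0,:]],np.float32)
        r=cv2.minAreaRect(W); print(name,c[:,0].mean(0).round(),'ctr',np.round(r[0],1),'size',np.round(r[1],1),'ang',round(r[2],1))
blobs((24,130,110),(34,255,255),72,'yellow')
blobs((0,0,190),(180,70,255),40,'white shelf',(270,165,400,240),20)
blobs((0,150,120),(8,255,255),40,'red',(270,165,400,240),20)
blobs((0,0,0),(180,110,70),4,'mat',(410,150,510,270))
blobs((100,120,100),(125,255,255),10,'tray',(130,160,230,260))
blobs((0,0,190),(180,70,255),4,'spot',(150,190,210,240))
blobs((50,100,80),(75,255,255),60,'green',(180,90,230,140))
blobs((0,150,120),(8,255,255),120,'redcap',(410,90,460,130),10)
c=im[150:260,240:400]; cv2.imwrite('pics/crop.png',cv2.resize(c[:,:,::-1],None,fx=5,fy=5,interpolation=cv2.INTER_CUBIC))
```

```text
yellow [246. 306.] ctr [306.8 154.5] size [69.3 73.8] ang 33.5
yellow [301. 195.] ctr [545.4  31.6] size [52.4 52.5] ang 14.2
white shelf [340. 210.] ctr [511.4 -53.4] size [24.8 58.7] ang 88.5
white shelf [296. 203.] ctr [544.5  35.5] size [66.5 59.8] ang 15.7
white shelf [324. 188.] ctr [563.4 -17.4] size [22.7 25.1] ang 88.6
red [330. 220.] ctr [492.9 -31.2] size [72.4 43.2] ang 80.8
mat [458. 210.] ctr [ 508.4 -327.6] size [206.9 120.2] ang 3.5
tray [176. 211.] ctr [519.9 330.5] size [130.7 129. ] ang 74.8
spot [176. 211.] ctr [520.1 331.7] size [43.2 42.6] ang 88.7
green [201. 112.] ctr [740.6 256.8] size [49.9 46.7] ang 43.9
redcap [438. 102.] ctr [ 728.6 -262.7] size [20.8 24.1] ang 43.6
```

View pics/crop.png

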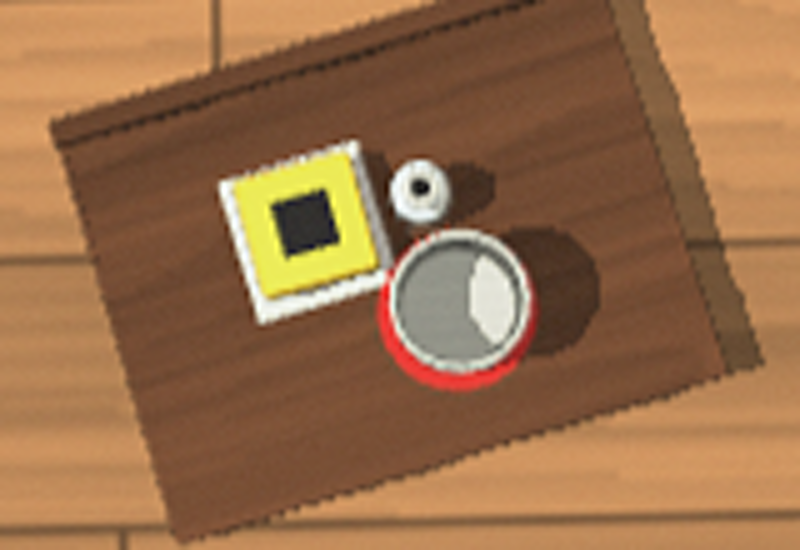

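The crop shows the shelf tin (52 mm lid, at top px (301,195)), chrome adaptor at (324,187) and cup rim centre at (332,210). The bench yellow one measures about 70 mm, so the smaller shelf tin is the right one. Next I'll work out the precise positions.

```bash
cat >> h.py <<'E'
def go(x,y,z,yaw):  # deg; prints shift in tool axes (cm) and turn
    st=arm.sense(); p=np.array(st['eef_pos']); a=st['ee_rot'][2]
    d=np.array([x,y,z])-p
    tx=d[0]*np.cos(a)+d[1]*np.sin(a); ty=d[0]*np.sin(a)-d[1]*np.cos(a)
    tr=-((yaw-np.degrees(a)+180)%360-180)
    print('pose',p.round(1),round(np.degrees(a),1),'t',round(st['t'],2),'w',round(st['grip_width'],1),'F',np.round(st['contact_force'],1),'g',round(st['gripper_force'],1),'\n GO [%.2f, %.2f, %.2f, %.1f]'%(tx/10,ty/10,-d[2]/10,tr))
E
python3 - <<'E'
from h import *
s=snap('top'); im=s['frame']; hsv=cv2.cvtColor(im,cv2.COLOR_RGB2HSV)
P=lambda u,v,z:ray(s,240+(u+.5)/5-.5,150+(v+.5)/5-.5,z)[:2].round(1)
for n,u,v,z in [('cup rim',461,302,102),('adaptor',420,187,88),('tinmark',309,233,40),('tin lid',307,225,72),('rail in L',65,145,52),('rail in R',530,5,52),('sh TL',222,183,40),('BL',262,324,40),('TR',356,142,40)]: print(n,P(u,v,z))
m=cv2.inRange(hsv,(0,150,120),(8,255,255)); k=np.zeros_like(m);k[165:240,270:400]=m[165:240,270:400]
c=np.argwhere(k)[:,::-1]
W=np.array([ray(s,u,v,40)[:2] for u,v in c],np.float32); print('redmark',cv2.minEnclosingCircle(W))
go(490,-50,200,15)
# scene view check on yellow lid
s=snap('scene'); hsv=cv2.cvtColor(s['frame'],cv2.COLOR_RGB2HSV); m=cv2.inRange(hsv,(24,150,180),(34,255,255))
print('scene proj tin lid',proj(s,[545.4,31.6,72]),'adaptor',proj(s,[563,-18,88]))
E
```

```text
cup rim [508.3 -35.1]
adaptor [559.2 -18.9]
tinmark [544.7  32.1]
tin lid [545.4  31.2]
rail in L [586.2 140.9]
rail in R [644.4 -70.3]
sh TL [568.5  71.2]
BL [503.9  54.1]
TR [585.8   9.8]
redmark ((508.577880859375, -34.10483932495117), 37.5206413269043)
pose [240.8 603.3 226.1] 158.2 t 0.2 w 92.0 F [ 0.7  0.  -0.2] g 0.0 
 GO [-47.36, -51.44, 2.61, 143.2]
scene proj tin lid [326.02652365 199.33986536] adaptor [307.56027562 207.89563494]
```

apply_moves:
  plan:
    - [-8,-8,0.4,10,0.85]
    - [-16,-17,0.8,20,0.85]
    - [-24,-26,1.2,30,0.85]
    - [-32,-35,1.6,40,0.85]
    - [-40,-43,2,50,0.85]

```text
t: 0.88
eef_pos: [354.2, 310.6, 216.3]
ee_rot: [3.141, -0.0, 1.883]
contact_force: [1.7, 0.4, -0.4]
grip_width: 78.0
gripper_force: 0.0
```

```bash
python3 -c "
from h import *
go(508.3,-34.8,180,15.7)"
```

```text
pose [354.2 310.6 216.3] 107.9 t 0.88 w 78.0 F [ 1.7  0.4 -0.4] g 0.0 
 GO [-37.60, 4.04, 3.63, 92.2]
```

apply_moves:
  plan:
    - [-6,0.7,0.6,10,0.85]
    - [-12,1.4,1.2,20,0.85]
    - [-18,2,1.8,30,0.85]
    - [-24,2.6,2.4,40,0.85]
    - [-30,3.2,3,50,0.85]

```text
t: 1.5
eef_pos: [478.6, 35.9, 186.3]
ee_rot: [3.141, -0.001, 1.011]
contact_force: [1.1, 0.9, -0.1]
grip_width: 78.2
gripper_force: 0.0
```

```bash
python3 -c "
from h import *
go(508.3,-34.8,180,15.7)"
```

```text
pose [478.6  35.9 186.3] 57.9 t 1.5 w 78.2 F [ 1.1  0.9 -0.1] g 0.0 
 GO [-4.42, 6.27, 0.63, 42.2]
```

apply_moves:
  plan:
    - [-2,3,0.6,10.5,0.85]
    - [-4.4,6.3,0.6,21,0.85]
    - [-4.4,6.3,0.6,31.5,0.85]
    - [-4.4,6.3,0.6,42.2,0.85]
    - [-4.4,6.3,0.6,42.2,0.85]

```text
t: 2.12
eef_pos: [508.3, -33.0, 180.0]
ee_rot: [3.142, 0.0, 0.282]
contact_force: [-0.1, 0.3, -0.5]
grip_width: 78.4
gripper_force: 0.0
```

```bash
python3 -c "
from h import *
s=snap('wrist','w1.png')
print(-np.array(s['R']).T@s['t'],proj(s,[508.3,-34.8,102]),proj(s,[559,-19,88]),proj(s,[545,31.8,72]))
go(508.3,-34.8,60,15.7)"
```

```text
[580.78352157 -11.7521085  338.44157568] [317.46134357 207.76974226] [315.9892513  133.62144375] [248.80618543 130.87850367]
pose [508.3 -32.8 180. ] 16.3 t 2.17 w 78.3 F [-1.3  0.8  0.5] g 0.0 
 GO [-0.06, 0.19, 12.00, 0.6]
```

View pics/w1.png

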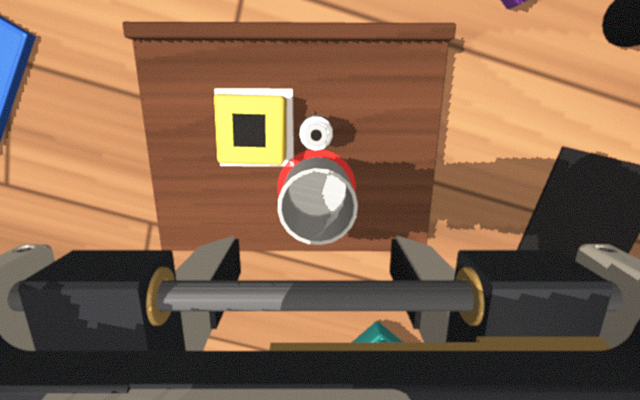

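The wrist view agrees with prediction: cup rim at (317,205), adaptor at (316,133), tin at (249,131). Descend and grip the cup.

apply_moves:
  plan:
    - [-0.05,0.2,4,0,0.85]
    - [-0.05,0.2,8,0,0.85]
    - [-0.05,0.2,12.2,0,0.85]
    - [-0.05,0.2,12.2,0,0.85]
    - [-0.05,0.2,12.2,0,0.0]

```text
t: 2.8
eef_pos: [509.3, -35.1, 59.2]
ee_rot: [3.141, -0.001, 0.282]
contact_force: [0.1, -0.5, -0.0]
grip_width: 71.8
gripper_force: 0.0
```

apply_moves:
  plan:
    - [0,0,0,0,0]
    - [0,0,0,0,0]
    - [0,0,0,0,0]
    - [0,0,0,0,0]
    - [0,0,0,0,0]

```text
t: 3.42
eef_pos: [510.1, -35.0, 59.9]
ee_rot: [3.141, -0.004, 0.28]
contact_force: [-0.9, 0.5, 7.6]
grip_width: 60.5
gripper_force: 30.0
```

```bash
python3 -c "
from h import *
go(508.3,-34.8,58,15.7)"
```

```text
pose [510.1 -35.   59.9] 16.1 t 3.42 w 60.5 F [-0.9  0.5  7.6] g 30.0 
 GO [-0.17, -0.07, 0.19, 0.4]
```

apply_moves:
  plan:
    - [0,0,-5,0,0]
    - [0,0,-9,0,0]
    - [-3,5.5,-9,0,0]
    - [-5.8,11,-9,0,0]
    - [-8.6,16.5,-9,0,0]

```text
t: 4.05
eef_pos: [471.3, -218.8, 149.1]
ee_rot: [3.141, -0.002, 0.281]
contact_force: [1.3, 0.0, -0.9]
grip_width: 60.7
gripper_force: 30.0
```

```bash
python3 -c "
from h import *
go(455,-328,150,15.7)"
```

```text
pose [ 471.3 -218.8  149.1] 16.1 t 4.05 w 60.7 F [ 1.3  0.  -0.9] g 30.0 
 GO [-4.60, 10.03, -0.09, 0.4]
```

apply_moves:
  plan:
    - [-2.3,5,0,0,0]
    - [-4.6,10,0,0,0]
    - [-4.6,10,5,0,0]
    - [-4.6,10,10,0,0]
    - [-4.6,10,11.8,0,0]

```text
t: 4.68
eef_pos: [452.9, -324.9, 27.8]
ee_rot: [-3.138, 0.003, 0.28]
contact_force: [0.2, -0.1, 0.2]
grip_width: 60.5
gripper_force: 30.0
```

```bash
python3 -c "
from h import *
go(455,-328,25,15.7)"
```

```text
pose [ 452.9 -324.9   27.8] 16.0 t 4.67 w 60.5 F [ 0.2 -0.1  0.2] g 30.0 
 GO [0.11, 0.36, 0.28, 0.3]
```

apply_moves:
  plan:
    - [0,0,0.2,0,0]
    - [0,0,0.4,0,0]
    - [0,0,0.4,0,0]
    - [0,0,0.4,0,0.4]
    - [0,0,0.4,0,0.85]

```text
t: 5.3
eef_pos: [455.3, -326.4, 26.8]
ee_rot: [3.141, -0.001, 0.28]
contact_force: [-0.5, -0.5, -0.6]
grip_width: 66.1
gripper_force: 0.0
```

apply_moves:
  plan:
    - [0,0,0,0,0.85]
    - [0,0,0,0,0.85]
    - [0,0,-4,0,0.85]
    - [0,0,-8,0,0.85]
    - [0,0,-14,0,0.85]

```text
t: 5.92
eef_pos: [453.6, -325.3, 166.0]
ee_rot: [-3.139, 0.003, 0.28]
contact_force: [0.7, -0.7, -0.5]
grip_width: 78.0
gripper_force: 0.0
```

```bash
python3 -c "
from h import *
go(545,31.6,180,105.7)"
```

```text
pose [ 453.6 -325.3  166. ] 16.0 t 5.92 w 78.0 F [ 0.7 -0.7 -0.5] g 0.0 
 GO [18.64, -31.77, -1.40, -89.7]
```

apply_moves:
  plan:
    - [2,-4,-1,-10,0.8]
    - [4,-8,-1.4,-20,0.8]
    - [7,-13,-1.4,-30,0.8]
    - [9.5,-18,-1.4,-40,0.8]
    - [12,-23,-1.4,-50,0.8]

```text
t: 6.55
eef_pos: [506.8, -70.3, 180.3]
ee_rot: [3.141, -0.0, 1.158]
contact_force: [1.1, 0.7, 0.0]
grip_width: 73.8
gripper_force: 0.0
```

```bash
python3 -c "
from h import *
go(545,31.6,180,105.7)"
```

```text
pose [506.8 -70.3 180.3] 66.4 t 6.55 w 73.8 F [1.1 0.7 0. ] g 0.0 
 GO [10.87, -0.59, 0.03, -39.3]
```

apply_moves:
  plan:
    - [4,-0.2,0,-10,0.8]
    - [8,-0.4,0,-20,0.8]
    - [10.9,-0.6,0,-30,0.8]
    - [10.9,-0.6,0,-39.5,0.8]
    - [10.9,-0.6,0,-39.5,0.8]

```text
t: 7.18
eef_pos: [545.2, 30.1, 179.9]
ee_rot: [-3.141, -0.0, 1.841]
contact_force: [0.6, 0.1, 0.7]
grip_width: 73.6
gripper_force: 0.0
```

Run:
```python
from h import *
s=snap('top','top1.png'); hsv=cv2.cvtColor(s['frame'],cv2.COLOR_RGB2HSV)
s=snap('wrist','w2.png'); hsv=cv2.cvtColor(s['frame'],cv2.COLOR_RGB2HSV)
m=cv2.inRange(hsv,(24,130,110),(34,255,255)); cs,_=cv2.findContours(m,0,1)
for c in cs:
    if cv2.contourArea(c)<1500: continue
    W=np.array([ray(s,u,v,72)[:2] for u,v in c[:,0]],np.float32); print(c[:,0].mean(0),cv2.minAreaRect(W))
print(proj(s,[545,31.6,72]))
go(545,31.6,46,105.7)
```

```text
[317.53252033 192.14227642] ((545.1290893554688, 33.16187286376953), (52.01398468017578, 54.86039733886719), 14.324000358581543)
[316.77965352 195.45055635]
pose [545.2  29.3 180. ] 105.3 t 7.28 w 73.4 F [-0.3  0.4 -0.1] g 0.0 
 GO [0.23, 0.04, 13.40, -0.4]
```

View pics/top1.png

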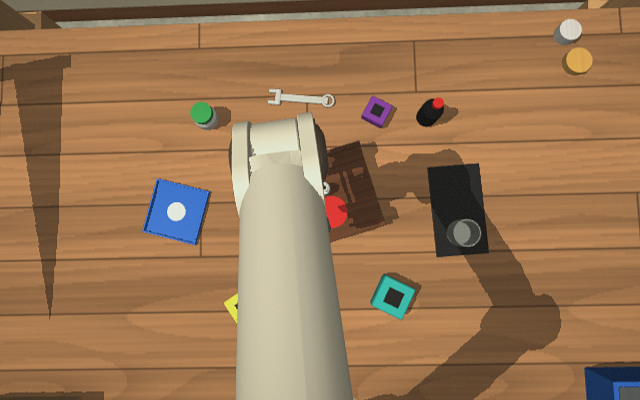

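View pics/w2.png

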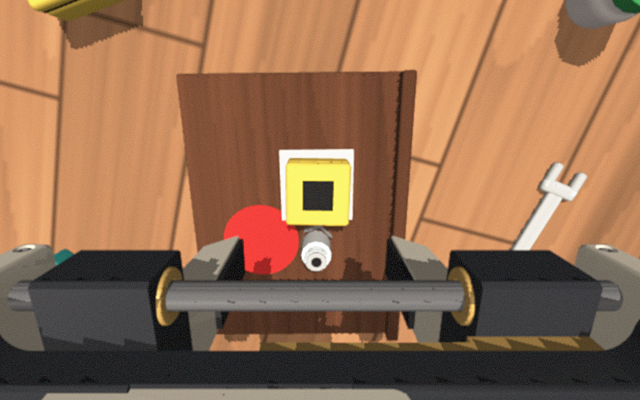

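The cup stands on the mat at top px (463,233). In the wrist view the tin is at (318,193) and the adaptor at (316,258). Descend on the tin.

apply_moves:
  plan:
    - [0.3,0,4,-0.4,0.8]
    - [0.3,0,8.5,-0.4,0.8]
    - [0.3,0,13.3,-0.4,0.8]
    - [0.3,0,13.3,-0.4,0.8]
    - [0.3,0,13.3,-0.4,0]

```text
t: 7.9
eef_pos: [545.1, 32.6, 48.3]
ee_rot: [3.141, 0.0, 1.847]
contact_force: [-0.7, 0.2, 0.1]
grip_width: 67.5
gripper_force: 0.0
```

apply_moves:
  plan:
    - [0,0,0,0,0]
    - [0,0,0,0,0]
    - [0,0,0,0,0]
    - [0,0,0,0,0]
    - [0,0,0,0,0]

```text
t: 8.52
eef_pos: [545.9, 33.0, 49.1]
ee_rot: [3.139, 0.001, 1.849]
contact_force: [-0.6, -0.5, 8.2]
grip_width: 53.6
gripper_force: 30.0
```

```bash
python3 -c "
from h import *
go(562,-325,150,95)"
```

```text
pose [545.9  33.   49.1] 105.9 t 8.53 w 53.6 F [-0.6 -0.5  8.2] g 30.0 
 GO [-34.86, -8.27, -10.09, 10.9]
```

apply_moves:
  plan:
    - [0,0,-5,0,0]
    - [0,0,-10,0,0]
    - [-5.8,-1.4,-10,3,0]
    - [-11.6,-2.8,-10,6,0]
    - [-17.4,-4.1,-10,10.9,0]

```text
t: 9.15
eef_pos: [553.0, -147.2, 148.3]
ee_rot: [3.14, 0.0, 1.657]
contact_force: [0.9, 0.6, -0.7]
grip_width: 53.7
gripper_force: 30.0
```

```bash
python3 -c "
from h import *
go(562,-325,150,95)"
```

```text
pose [ 553.  -147.2  148.3] 94.9 t 9.15 w 53.7 F [ 0.9  0.6 -0.7] g 30.0 
 GO [-17.79, -0.64, -0.17, -0.1]
```

apply_moves:
  plan:
    - [-5.9,-0.2,0,0,0]
    - [-11.8,-0.4,0,0,0]
    - [-17.8,-0.6,0,0,0]
    - [-17.8,-0.6,5,0,0]
    - [-17.8,-0.6,10,0,0]

```text
t: 9.78
eef_pos: [562.9, -325.3, 47.3]
ee_rot: [3.139, 0.001, 1.656]
contact_force: [0.5, 0.1, -1.5]
grip_width: 54.3
gripper_force: 30.0
```

```bash
python3 -c "
from h import *
go(562,-325,14,95)"
```

```text
pose [ 562.9 -325.3   47.3] 94.9 t 9.78 w 54.3 F [ 0.5  0.1 -1.5] g 30.0 
 GO [0.03, -0.09, 3.33, -0.1]
```

apply_moves:
  plan:
    - [0,0,2,0,0]
    - [0,0,3.1,0,0]
    - [0,0,3.2,0,0]
    - [0,0,3.3,0,0]
    - [0,0,3.3,0,0]

```text
t: 10.4
eef_pos: [563.6, -323.9, 15.5]
ee_rot: [3.14, 0.001, 1.659]
contact_force: [-0.5, 0.7, -0.7]
grip_width: 53.9
gripper_force: 30.0
```

apply_moves:
  plan:
    - [0,0,0,0,0.4]
    - [0,0,0,0,0.75]
    - [0,0,0,0,0.75]
    - [0,0,0,0,0.75]
    - [0,0,0,0,0.75]

```text
t: 11.02
eef_pos: [562.5, -323.5, 14.0]
ee_rot: [-3.141, -0.0, 1.659]
contact_force: [-0.6, 0.8, 0.3]
grip_width: 68.9
gripper_force: 0.0
```

apply_moves:
  plan:
    - [0,0,-3,0,0.75]
    - [0,0,-6,0,0.75]
    - [0,0,-12,0,0.75]
    - [0,0,-16,0,0.75]
    - [0,0,-16,0,0.75]

```text
t: 11.65
eef_pos: [565.2, -325.0, 178.8]
ee_rot: [3.135, 0.004, 1.659]
contact_force: [0.2, -0.5, -0.1]
grip_width: 68.8
gripper_force: 0.0
```

```bash
python3 -c "
from h import *
s=snap('wrist','w3.png')
go(559.2,-18.9,180,60)"
```

```text
pose [ 563.6 -324.1  176.1] 95.0 t 11.7 w 68.5 F [ 0.1 -0.8 -2. ] g 0.0 
 GO [30.44, 2.24, -0.39, 35.0]
```

View pics/w3.png

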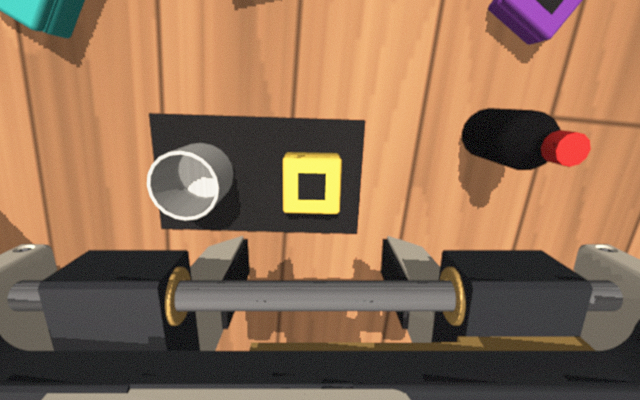

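Both are standing on the mat: cup at (185,183), tin at (312,182). Now fetch the adaptor.

apply_moves:
  plan:
    - [6,0.4,0,0,0.6]
    - [12,0.9,0,0,0.6]
    - [18.2,1.3,0,0,0.6]
    - [24.4,1.8,0,0,0.6]
    - [30.4,2.2,0,0,0.6]

```text
t: 12.32
eef_pos: [556.3, -16.5, 172.4]
ee_rot: [-3.139, -0.0, 1.659]
contact_force: [1.0, 0.7, -0.0]
grip_width: 55.2
gripper_force: 0.0
```

```bash
python3 -c "
from h import *
s=snap('top'); s=snap('wrist','w4.png')
print(proj(s,[559.2,-18.9,88]))
go(559.2,-18.9,51,95)"
```

```text
[319.30627329 224.09077322]
pose [556.1  -8.7 172.3] 95.7 t 12.43 w 54.8 F [0.9 0.6 0. ] g 0.0 
 GO [-1.04, 0.20, 12.13, 0.7]
```

View pics/w4.png

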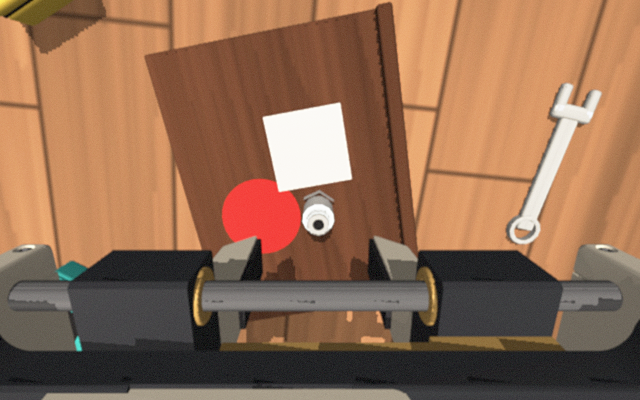

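Adaptor at (318,217), red mark at (261,217) and white mark at (308,147), all clear of the fingers. The arm was still settling, so I'll hold and then measure.

apply_moves:
  plan:
    - [0,0,0,0,0.6]
    - [0,0,0,0,0.6]
    - [0,0,0,0,0.6]
    - [0,0,0,0,0.6]
    - [0,0,0,0,0.6]

```text
t: 13.05
eef_pos: [557.8, -19.3, 174.1]
ee_rot: [3.142, 0.0, 1.658]
contact_force: [1.0, 0.4, -0.6]
grip_width: 54.9
gripper_force: 0.0
```

Run:
```python
from h import *
s=snap('wrist'); im=s['frame']; hsv=cv2.cvtColor(im,cv2.COLOR_RGB2HSV)
print('pred adaptor',proj(s,[559.2,-18.9,88]))
for n,lo,hi,z in [('red',(0,150,120),(8,255,255),40),('white',(0,0,215),(180,40,255),40)]:
    m=cv2.inRange(hsv,lo,hi); m[245:]=0; cs,_=cv2.findContours(m,0,1)
    for c in cs:
        if cv2.contourArea(c)<150: continue
        W=np.array([ray(s,u,v,z)[:2] for u,v in c[:,0]],np.float32); r=cv2.minAreaRect(W)
        print(n,c[:,0].mean(0),cv2.contourArea(c),np.round(r[0],1),np.round(r[1],1),round(r[2],1))
g=cv2.cvtColor(im,cv2.COLOR_RGB2GRAY)[190:245,295:345]; yx=np.argwhere(g<40); print('hole px',yx.mean(0)[::-1]+[295,190],len(yx))
u=yx.mean(0)[::-1]+[295,190]; print('hole',ray(s,*u,88),ray(s,*u,84))
go(559.2,-18.9,51,95)
```

```text
pred adaptor [318.28569323 205.08537354]
red [260.07296137 199.58798283] 4715.5 [507.  -35.3] [72.9 73.5] 59.5
white [316.77011494 200.11494253] 694.5 [559.5 -29.7] [27.6 27.7] 5.0
white [544.91428571 162.72857143] 2094.0 [754.5  20.1] [116.2  26.6] 87.6
white [306.30769231 128.42140468] 5902.5 [544.6  32.2] [66.6 66.6] 15.9
white [577.13496933  83.12269939] 707.5 [765.5  91.1] [25.2 32.5] 83.8
hole px [317.  205.5] 14
hole [558.24541961 -19.31793456  88.        ] [558.38452414 -20.56809994  84.        ]
pose [557.8 -19.1 174.1] 95.0 t 13.1 w 55.1 F [-0.2  0.2  0.2] g 0.0 
 GO [0.00, 0.14, 12.31, 0.0]
```

apply_moves:
  plan:
    - [0,0.1,4,0,0.6]
    - [0,0.1,8,0,0.6]
    - [0,0.1,12.3,0,0.6]
    - [0,0.1,12.3,0,0.6]
    - [0,0.1,12.3,0,0]

```text
t: 13.72
eef_pos: [559.7, -18.7, 52.3]
ee_rot: [3.14, 0.0, 1.659]
contact_force: [0.4, -1.0, 0.4]
grip_width: 49.5
gripper_force: 0.0
```

apply_moves:
  plan:
    - [0,0,0,0,0]
    - [0,0,0,0,0]
    - [0,0,0,0,0]
    - [0,0,0,0,0]
    - [0,0,0,0,0]

```text
t: 14.35
eef_pos: [559.7, -18.6, 52.4]
ee_rot: [3.14, 0.0, 1.659]
contact_force: [-0.1, -1.0, 6.6]
grip_width: 25.4
gripper_force: 30.0
```

```bash
python3 -c "
from h import *
go(520,331,130,95)"
```

```text
pose [559.7 -18.6  52.4] 95.0 t 14.35 w 25.4 F [-0.1 -1.   6.6] g 30.0 
 GO [35.18, -0.88, -7.76, 0.0]
```

apply_moves:
  plan:
    - [0,0,-5,0,0]
    - [0,0,-8,0,0]
    - [5,-0.1,-8,0,0]
    - [11,-0.3,-8,0,0]
    - [17,-0.4,-8,0,0]

```text
t: 14.98
eef_pos: [539.5, 151.6, 131.4]
ee_rot: [3.141, -0.0, 1.658]
contact_force: [0.2, -0.9, -1.7]
grip_width: 24.7
gripper_force: 30.0
```

apply_moves:
  plan:
    - [6,-0.2,0,0,0]
    - [11,-0.3,0,0,0]
    - [15,-0.4,0,0,0]
    - [18.2,-0.5,0,0,0]
    - [18.2,-0.5,0,0,0]

```text
t: 15.6
eef_pos: [517.0, 335.3, 131.0]
ee_rot: [-3.141, -0.002, 1.664]
contact_force: [-0.3, -1.4, -0.9]
grip_width: 24.8
gripper_force: 30.0
```

```bash
python3 -c "
from h import *
go(520,331.5,17.5,95)"
```

```text
pose [517.  335.3 131. ] 95.4 t 15.6 w 24.8 F [-0.3 -1.4 -0.9] g 30.0 
 GO [-0.41, 0.26, 11.35, 0.4]
```

apply_moves:
  plan:
    - [-0.2,0.15,4,0,0]
    - [-0.2,0.15,7,0,0]
    - [-0.2,0.15,8.5,0,0]
    - [-0.2,0.15,8.5,0,0]
    - [-0.2,0.15,8.5,0,0]

```text
t: 16.23
eef_pos: [521.5, 329.7, 47.3]
ee_rot: [3.14, -0.001, 1.658]
contact_force: [-0.2, 1.1, -0.5]
grip_width: 25.2
gripper_force: 30.0
```

```bash
python3 -c "
from h import *
go(520,331.5,17,95)"
```

```text
pose [521.5 329.7  47.3] 95.0 t 16.23 w 25.2 F [-0.2  1.1 -0.5] g 30.0 
 GO [0.19, -0.14, 3.03, 0.0]
```

apply_moves:
  plan:
    - [0.1,-0.1,2,0,0]
    - [0.1,-0.1,2.8,0,0]
    - [0.1,-0.1,3,0,0]
    - [0.1,-0.1,3.05,0,0]
    - [0.1,-0.1,3.05,0,0]

```text
t: 16.85
eef_pos: [518.5, 330.0, 16.2]
ee_rot: [-3.14, 0.001, 1.659]
contact_force: [-4.1, -3.2, 8.8]
grip_width: 25.6
gripper_force: 30.0
```

apply_moves:
  plan:
    - [0,0,0,0,0.2]
    - [0,0,0,0,0.45]
    - [0,0,0,0,0.55]
    - [0,0,0,0,0.55]
    - [0,0,0,0,0.55]

```text
t: 17.48
eef_pos: [519.5, 330.2, 15.4]
ee_rot: [-3.141, 0.0, 1.659]
contact_force: [0.2, -0.5, 0.2]
grip_width: 50.1
gripper_force: 0.0
```

apply_moves:
  plan:
    - [0,0,-3,0,0.55]
    - [0,0,-7,0,0.55]
    - [0,0,-12,0,0.55]
    - [0,0,-16,0,0.55]
    - [0,0,-16,0,0.55]

```text
t: 18.1
eef_pos: [521.9, 331.9, 179.8]
ee_rot: [3.135, -0.004, 1.659]
contact_force: [0.7, 0.1, 0.2]
grip_width: 50.3
gripper_force: 0.0
```

apply_moves:
  plan:
    - [-6,0,0,0,0.8]
    - [-12,0,0,0,0.8]
    - [-18,0,0,0,0.8]
    - [-24,0,0,0,0.8]
    - [-28,0,0,0,0.8]

```text
t: 18.73
eef_pos: [543.3, 47.5, 174.5]
ee_rot: [-3.14, 0.001, 1.656]
contact_force: [0.8, 0.3, -0.1]
grip_width: 73.9
gripper_force: 0.0
```

Run:
```python
from h import *
s=snap('top','top2.png'); hsv=cv2.cvtColor(s['frame'],cv2.COLOR_RGB2HSV)
c=s['frame'][150:290]
im=np.hstack([cv2.resize(c[10:110,130:230],None,fx=4,fy=4),cv2.resize(c[0:100,410:510],None,fx=4,fy=4)]); cv2.imwrite('pics/c2.png',im[:,:,::-1])
go(563,-324,180,95)
```

```text
pose [543.7  41.2 174.5] 94.5 t 18.77 w 73.4 F [ 0.1 -4.5  0.7] g 0.0 
 GO [-36.56, -0.96, -0.55, -0.5]
```

View pics/c2.png

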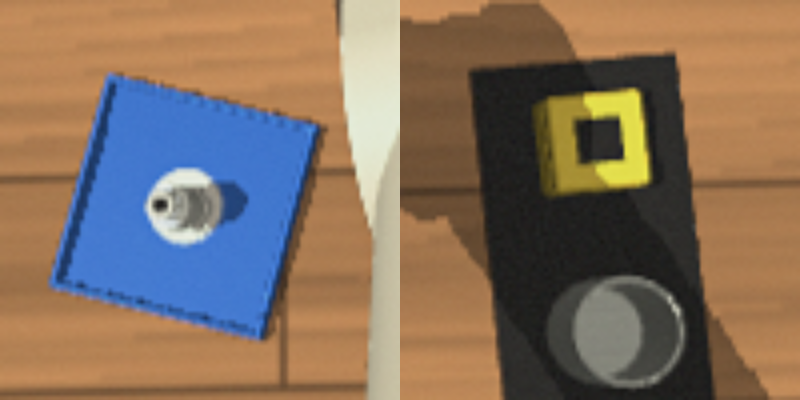

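The adaptor stands on the white spot (its foot around crop px (188,208)), and cup and tin are undisturbed on the mat. Next, fetch the tin.

apply_moves:
  plan:
    - [-6,-0.2,0,0,0.8]
    - [-12,-0.4,0,0,0.8]
    - [-18,-0.5,0,0,0.8]
    - [-24,-0.6,0,0,0.8]
    - [-29,-0.8,0,0,0.8]

```text
t: 19.4
eef_pos: [560.8, -240.5, 174.4]
ee_rot: [-3.14, -0.0, 1.658]
contact_force: [0.6, 0.6, 0.4]
grip_width: 73.4
gripper_force: 0.0
```

```bash
python3 -c "
from h import *
go(562.7,-323.7,170,95)"
```

```text
pose [ 560.8 -240.5  174.4] 95.0 t 19.4 w 73.4 F [0.6 0.6 0.4] g 0.0 
 GO [-8.30, -0.53, 0.44, -0.0]
```

apply_moves:
  plan:
    - [-4,-0.2,0,0,0.8]
    - [-7,-0.4,0,0,0.8]
    - [-8.3,-0.4,0,0,0.8]
    - [-8.3,-0.4,0,0,0.8]
    - [-8.3,-0.4,0,0,0.8]

```text
t: 20.02
eef_pos: [565.4, -319.0, 175.1]
ee_rot: [-3.141, -0.002, 1.661]
contact_force: [-0.0, -0.4, -0.3]
grip_width: 73.7
gripper_force: 0.0
```

Run:
```python
from h import *
s=snap('wrist'); hsv=cv2.cvtColor(s['frame'],cv2.COLOR_RGB2HSV)
m=cv2.inRange(hsv,(24,130,110),(34,255,255)); cs,_=cv2.findContours(m,0,1)
for c in cs:
    if cv2.contourArea(c)<1500: continue
    W=np.array([ray(s,u,v,36)[:2] for u,v in c[:,0]],np.float32); r=cv2.minAreaRect(W);print(np.round(r[0],1),np.round(r[1],1),r[2])
go(562.7,-323.7,14,95)
```

```text
[ 561.8 -323.6] [51.7 54.9] 3.8574376106262207
pose [ 565.4 -319.   175.3] 95.2 t 20.07 w 73.5 F [ 0.7  0.4 -0. ] g 0.0 
 GO [-0.45, -0.32, 16.13, 0.2]
```

apply_moves:
  plan:
    - [-0.4,-0.25,3,0,0.8]
    - [-0.4,-0.25,7,0,0.8]
    - [-0.4,-0.25,11,0,0.8]
    - [-0.4,-0.25,11,0,0.8]
    - [-0.4,-0.25,11,0,0.8]

```text
t: 20.7
eef_pos: [563.9, -325.2, 67.0]
ee_rot: [3.14, 0.001, 1.66]
contact_force: [1.2, -0.1, -0.2]
grip_width: 73.4
gripper_force: 0.0
```

```bash
python3 -c "
from h import *
go(562.3,-323.7,14,95)"
```

```text
pose [ 563.9 -325.2   67. ] 95.1 t 20.7 w 73.4 F [ 1.2 -0.1 -0.2] g 0.0 
 GO [0.16, -0.15, 5.30, 0.1]
```

apply_moves:
  plan:
    - [0.1,-0.1,3,0,0.8]
    - [0.1,-0.1,5.2,0,0.8]
    - [0.1,-0.1,5.2,0,0.8]
    - [0.1,-0.1,5.2,0,0.8]
    - [0.1,-0.1,5.2,0,0]

```text
t: 21.32
eef_pos: [562.5, -325.1, 14.8]
ee_rot: [3.14, 0.001, 1.659]
contact_force: [-0.5, -0.2, 0.2]
grip_width: 67.4
gripper_force: 0.0
```

apply_moves:
  plan:
    - [0,0,0,0,0]
    - [0,0,0,0,0]
    - [0,0,0,0,0]
    - [0,0,0,0,0]
    - [0,0,0,0,0]

```text
t: 21.95
eef_pos: [562.1, -324.8, 14.2]
ee_rot: [3.141, 0.0, 1.659]
contact_force: [-0.5, 0.5, 6.4]
grip_width: 54.0
gripper_force: 30.0
```

```bash
python3 -c "
from h import *
go(544.6,32.2,130,105.9)"
```

```text
pose [ 562.1 -324.8   14.2] 95.0 t 21.95 w 54.0 F [-0.5  0.5  6.4] g 30.0 
 GO [35.72, 1.39, -11.58, -10.9]
```

apply_moves:
  plan:
    - [0,0,-6,0,0]
    - [0,0,-11.6,0,0]
    - [6,0.2,-11.6,-3,0]
    - [12,0.5,-11.6,-6,0]
    - [18,0.7,-11.6,-10.9,0]

```text
t: 22.58
eef_pos: [552.3, -142.8, 129.4]
ee_rot: [-3.141, -0.0, 1.851]
contact_force: [1.6, 0.6, -0.6]
grip_width: 54.2
gripper_force: 30.0
```

```bash
python3 -c "
from h import *
go(544.6,31.4,130,105.9)"
```

```text
pose [ 552.3 -142.8  129.4] 106.1 t 22.57 w 54.2 F [ 1.6  0.6 -0.6] g 30.0 
 GO [16.95, 4.08, -0.06, 0.2]
```

apply_moves:
  plan:
    - [5.5,1.3,0,0,0]
    - [11,2.6,0,0,0]
    - [15,3.6,0,0,0]
    - [17,4.1,0,0,0]
    - [17,4.1,0,0,0]

```text
t: 23.2
eef_pos: [545.0, 32.3, 129.2]
ee_rot: [-3.141, -0.001, 1.853]
contact_force: [-0.3, -0.4, -0.5]
grip_width: 53.8
gripper_force: 30.0
```

apply_moves:
  plan:
    - [0,0,2,0,0]
    - [0,0,4,0,0]
    - [0,0,5,0,0]
    - [0,0,5,0,0]
    - [0,0,5,0,0]

```text
t: 23.82
eef_pos: [546.1, 29.6, 80.1]
ee_rot: [3.141, 0.0, 1.848]
contact_force: [-1.2, -1.1, -0.5]
grip_width: 53.5
gripper_force: 30.0
```

```bash
python3 -c "
from h import *
go(544.6,31.4,50.5,105.9)"
```

```text
pose [546.1  29.6  80.1] 105.9 t 23.82 w 53.5 F [-1.2 -1.1 -0.5] g 30.0 
 GO [0.22, -0.10, 2.96, 0.0]
```

apply_moves:
  plan:
    - [0.2,-0.1,2,0,0]
    - [0.2,-0.1,2.7,0,0]
    - [0.2,-0.1,2.9,0,0]
    - [0.2,-0.1,3,0,0]
    - [0.2,-0.1,3,0,0]

```text
t: 24.45
eef_pos: [544.5, 31.7, 50.2]
ee_rot: [3.141, 0.0, 1.849]
contact_force: [0.3, -0.1, 1.8]
grip_width: 53.8
gripper_force: 30.0
```

apply_moves:
  plan:
    - [0,0,0,0,0.5]
    - [0,0,0,0,0.7]
    - [0,0,0,0,0.75]
    - [0,0,0,0,0.75]
    - [0,0,0,0,0.75]

```text
t: 25.08
eef_pos: [544.0, 31.7, 49.5]
ee_rot: [-3.141, -0.0, 1.849]
contact_force: [0.4, -0.5, -0.0]
grip_width: 68.8
gripper_force: 0.0
```

apply_moves:
  plan:
    - [0,0,-3,0,0.75]
    - [0,0,-7,0,0.75]
    - [0,0,-11,0,0.75]
    - [0,0,-13,0,0.75]
    - [0,0,-13,0,0.75]

```text
t: 25.7
eef_pos: [545.4, 31.9, 181.3]
ee_rot: [3.138, 0.001, 1.849]
contact_force: [0.2, 0.3, -0.4]
grip_width: 68.6
gripper_force: 0.0
```

apply_moves:
  plan:
    - [0,0,0,0,0.85]
    - [0,0,0,0,0.85]
    - [0,0,0,0,0.85]
    - [0,0,0,0,0.85]
    - [0,0,0,0,0.85]

```text
t: 26.32
eef_pos: [544.0, 31.7, 179.4]
ee_rot: [-3.141, -0.0, 1.849]
contact_force: [-0.6, 0.2, -0.1]
grip_width: 78.1
gripper_force: 0.0
```

Run:
```python
from h import *
s=snap('wrist'); hsv=cv2.cvtColor(s['frame'],cv2.COLOR_RGB2HSV)
m=cv2.inRange(hsv,(24,130,110),(34,255,255)); cs,_=cv2.findContours(m,0,1)
for c in cs:
    if cv2.contourArea(c)<1500: continue
    W=np.array([ray(s,u,v,72)[:2] for u,v in c[:,0]],np.float32); r=cv2.minAreaRect(W);print(np.round(r[0],1),np.round(r[1],1),r[2])
go(455.3,-326.4,180,16)
```

```text
[542.7  32.8] [52.  54.3] 15.433571815490723
pose [544.   31.7 179.5] 105.9 t 26.38 w 78.2 F [-0.  -0.1  0.5] g 0.0 
 GO [-32.00, -18.37, -0.05, 89.9]
```

The tin is back within 2 mm and square. Next, the cup.

apply_moves:
  plan:
    - [-5,-3,0,10,0.85]
    - [-10,-6,0,20,0.85]
    - [-15,-9,0,30,0.85]
    - [-20,-12,0,40,0.85]
    - [-25,-15,0,50,0.85]

```text
t: 27.0
eef_pos: [468.1, -251.6, 179.9]
ee_rot: [3.141, -0.0, 0.971]
contact_force: [1.0, -1.6, -0.3]
grip_width: 77.8
gripper_force: 0.0
```

```bash
python3 -c "
from h import *
go(455.3,-326.4,180,16)"
```

```text
pose [ 468.1 -251.6  179.9] 55.6 t 27.0 w 77.8 F [ 1.  -1.6 -0.3] g 0.0 
 GO [-6.90, 3.17, -0.01, 39.6]
```

apply_moves:
  plan:
    - [-3,1.4,0,10,0.85]
    - [-6,2.8,0,20,0.85]
    - [-6.9,3.2,0,30,0.85]
    - [-6.9,3.2,0,39.6,0.85]
    - [-6.9,3.2,0,39.6,0.85]

```text
t: 27.62
eef_pos: [456.3, -324.9, 179.5]
ee_rot: [3.142, 0.0, 0.287]
contact_force: [0.4, 0.0, -0.7]
grip_width: 78.1
gripper_force: 0.0
```

apply_moves:
  plan:
    - [0,0,0,0,0.85]
    - [0,0,0,0,0.85]
    - [0,0,0,0,0.85]
    - [0,0,0,0,0.85]
    - [0,0,0,0,0.85]

```text
t: 28.25
eef_pos: [456.3, -325.0, 179.6]
ee_rot: [-3.142, -0.0, 0.285]
contact_force: [-0.1, -0.0, 0.3]
grip_width: 78.2
gripper_force: 0.0
```

Run:
```python
from h import *
s=snap('wrist','w5.png'); print('pred',proj(s,[455,-326.4,66]))
go(455,-326.4,25,16)
```

```text
pred [316.24866664 196.25948074]
pose [ 456.3 -324.9  179.6] 16.3 t 28.3 w 78.0 F [ 0.3 -1.6  0.3] g 0.0 
 GO [-0.17, 0.10, 15.46, 0.3]
```

View pics/w5.png

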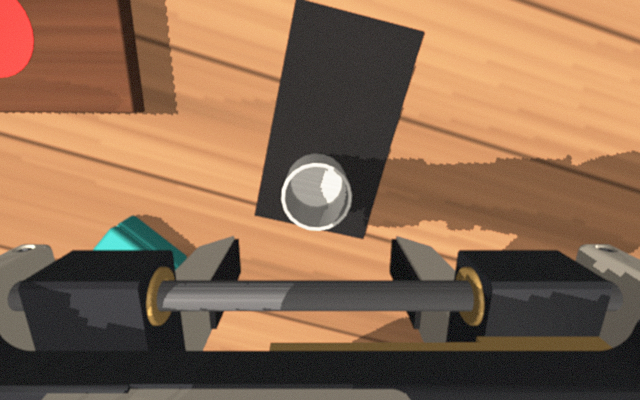

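The cup rim is at (317,196), matching the predicted (316,196). Descend and grip.

apply_moves:
  plan:
    - [-0.15,0.1,4,0,0.85]
    - [-0.15,0.1,8,0,0.85]
    - [-0.15,0.1,12,0,0.85]
    - [-0.15,0.1,15.4,0,0.85]
    - [-0.15,0.1,15.4,0,0.85]

```text
t: 28.92
eef_pos: [453.1, -324.9, 23.2]
ee_rot: [-3.137, 0.004, 0.285]
contact_force: [0.6, 0.3, 0.7]
grip_width: 78.3
gripper_force: 0.0
```

apply_moves:
  plan:
    - [0,0,0,0,0.85]
    - [0,0,0,0,0]
    - [0,0,0,0,0]
    - [0,0,0,0,0]
    - [0,0,0,0,0]

```text
t: 29.55
eef_pos: [456.0, -326.7, 26.8]
ee_rot: [3.14, -0.002, 0.285]
contact_force: [-0.7, 0.5, 7.5]
grip_width: 60.1
gripper_force: 30.0
```

apply_moves:
  plan:
    - [0,0,0,0,0]
    - [0,0,0,0,0]
    - [0,0,-5,0,0]
    - [0,0,-10,0,0]
    - [0,0,-12.5,0,0]

```text
t: 30.18
eef_pos: [456.2, -327.2, 153.5]
ee_rot: [3.139, -0.003, 0.285]
contact_force: [0.4, -0.8, -2.1]
grip_width: 60.4
gripper_force: 30.0
```

```bash
python3 -c "
from h import *
go(507.8,-34.8,150,16)"
```

```text
pose [ 456.2 -327.2  153.5] 16.3 t 30.18 w 60.4 F [ 0.4 -0.8 -2.1] g 30.0 
 GO [13.18, -26.60, 0.35, 0.3]
```

apply_moves:
  plan:
    - [2.6,-5.2,0,0,0]
    - [5.2,-10.5,0,0,0]
    - [7.8,-15.8,0,0,0]
    - [10.4,-21,0,0,0]
    - [12,-24.3,0,0,0]

```text
t: 30.8
eef_pos: [502.1, -55.8, 150.7]
ee_rot: [-3.141, -0.001, 0.289]
contact_force: [0.7, 0.0, -0.4]
grip_width: 60.1
gripper_force: 30.0
```

apply_moves:
  plan:
    - [1,-2,0,0,0]
    - [1.2,-2.3,0,0,0]
    - [1.2,-2.3,2,0,0]
    - [1.2,-2.3,5,0,0]
    - [1.2,-2.3,5,0,0]

```text
t: 31.42
eef_pos: [504.7, -35.4, 98.9]
ee_rot: [-3.141, 0.005, 0.283]
contact_force: [-0.3, -0.2, -1.0]
grip_width: 60.0
gripper_force: 30.0
```

apply_moves:
  plan:
    - [0,0,0,0,0]
    - [0,0,0,0,0]
    - [0,0,0,0,0]
    - [0,0,0,0,0]
    - [0,0,0,0,0]

```text
t: 32.05
eef_pos: [507.1, -33.8, 100.8]
ee_rot: [-3.142, -0.0, 0.285]
contact_force: [0.2, 0.0, -1.2]
grip_width: 60.5
gripper_force: 30.0
```

```bash
python3 -c "
from h import *
go(508.5,-34.8,63.5,16)"
```

```text
pose [507.1 -33.8 100.8] 16.4 t 32.05 w 60.5 F [ 0.2  0.  -1.2] g 30.0 
 GO [0.11, 0.14, 3.73, 0.4]
```

apply_moves:
  plan:
    - [0.1,0.1,2,0,0]
    - [0.1,0.1,3.2,0,0]
    - [0.1,0.1,3.7,0,0]
    - [0.1,0.1,3.75,0,0]
    - [0.1,0.1,3.75,0,0]

```text
t: 32.67
eef_pos: [508.5, -34.7, 63.3]
ee_rot: [3.141, -0.0, 0.285]
contact_force: [0.5, 0.3, -1.9]
grip_width: 60.1
gripper_force: 30.0
```

apply_moves:
  plan:
    - [0,0,0,0,0.6]
    - [0,0,0,0,0.7]
    - [0,0,0,0,0.8]
    - [0,0,0,0,0.8]
    - [0,0,0,0,0.8]

```text
t: 33.3
eef_pos: [508.3, -34.6, 63.1]
ee_rot: [-3.142, -0.0, 0.285]
contact_force: [0.9, -0.2, 0.4]
grip_width: 73.3
gripper_force: 0.0
```

apply_moves:
  plan:
    - [0,0,-3,0,0.8]
    - [0,0,-7,0,0.8]
    - [0,0,-11,0,0.8]
    - [0,0,-13,0,0.8]
    - [0,0,-13,0,0.8]

```text
t: 33.92
eef_pos: [509.6, -34.6, 194.6]
ee_rot: [3.141, -0.004, 0.285]
contact_force: [1.2, 0.2, -0.3]
grip_width: 73.5
gripper_force: 0.0
```

apply_moves:
  plan:
    - [-2,6,0,0,0.8]
    - [-4,12,0,0,0.8]
    - [-6,18,0,0,0.8]
    - [-6,22,0,0,0.8]
    - [-6,22,0,0,0.8]

```text
t: 34.55
eef_pos: [511.1, -266.9, 191.6]
ee_rot: [3.14, 0.003, 0.279]
contact_force: [-0.4, 0.4, 0.3]
grip_width: 72.9
gripper_force: 0.0
```

apply_moves:
  plan:
    - [0,0,0,0,0.8]
    - [0,0,0,0,0.8]
    - [0,0,0,0,0.8]
    - [0,0,0,0,0.8]
    - [0,0,0,0,0.8]

```text
t: 35.17
eef_pos: [512.7, -262.3, 193.2]
ee_rot: [3.142, -0.0, 0.286]
contact_force: [-0.7, 1.1, -0.6]
grip_width: 73.4
gripper_force: 0.0
```

Run:
```python
from h import *
s=snap('top','top3.png'); snap('scene','sc3.png')
c=s['frame']; cv2.imwrite('pics/c3.png',cv2.resize(c[150:260,140:400],None,fx=3,fy=3,interpolation=cv2.INTER_CUBIC)[:,:,::-1])
p=lambda X:((proj(s,X)-[140,150]+.5)*3-.5).round(0)
print('exp cup rim',p([507.7,-34.8,102]),'exp lid',p([544.6,32.2,72]),'adaptor top',p([520,331.5,52]))
```

```text
exp cup rim [576. 182.] exp lid [483. 136.] adaptor top [ 88. 181.]
```

View pics/c3.png

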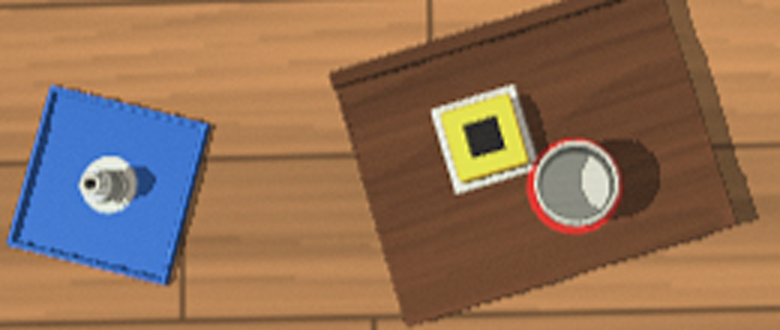

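The final view shows the adaptor top at (90,184), the cup rim at (576,183) and the tin lid at (484,137), all within about 3 mm of expected. Hand in.

```bash
python3 -c "
from station import arm
print(arm.sign_off())"
```

```text
the job is handed in; nothing more can be done
None
```

The job is handed in: the adaptor is on the white spot, cup and tin are back on their marks (all within about 3 mm in the last view), everything is released, and the jar, bottle and wrench were left alone; no verdict came back.

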